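# Set a kiln shelf in order of height

## Robot

A 6-joint arm with a two-finger parallel gripper is mounted at the origin on the work surface. World frame = base frame: x ahead of the robot, y to its left, z up, the work surface at z = 0. Lengths are in m, angles in rad, forces in N, time in s.
With the tool pointing down it reaches from about 0.275 to 0.975 m from the base axis. Payload 8.4 kg.
Tool frame: the origin (TCP) lies between the finger pads; the fingertips stand 19 mm ahead of it and the grasp point (between the pads) is the TCP; z points along the fingers, y is the line along which they close (so a half turn about z gives the same grasp; the last joint's range is limited). The gripper opens to 92 mm and grips with 3 to 60 N. Pads are 20 mm wide; open, the fingers measure 128 mm over their backs; the gripper's body (75 mm by 189 mm) begins 69 mm behind the grasp point.
Start: joints at [-1.283, 0.353, 1.633, -0, 1.155, -0.002], TCP at [0.179, -0.599, 0.234] pointing down, gripper open.
Joint ranges: [-2.63, 2.63], [-0.92, 2.1], [0.06, 2.66], [-1.3, 4.44], [0, 2.69], [-3.02, 3.02]. Speed limits (rad/s): [2.22, 2.22, 2.79, 3.14, 3.14, 3.14].

## Interface

Orientations are given as [roll, pitch, yaw] about the fixed x, y, z axes, in that order (R = Rz(yaw) Ry(pitch) Rx(roll)).
In Python, from bench import ctrl, optics, ticket gives the robot as it stands.
- The arm moves only by the tool step_arm, never from a script. Its argument "steps" is a list of rows, each a list of 7 numbers: the shift along the tool's x, y, z in mm, then the turn, a rotation vector about the tool's x, y, z in rad, then the finger opening in mm, from 0 to 91.9. In form: [[x, y, z, wx, wy, wz, hand], ...]. A call has 1 to 10 rows; each row is the pose to reach, as a shift and turn from the pose commanded when the call began, along the tool's axes at that moment; what a row does not reach only later rows make up. A row lasts 1/12 s, in which the tool goes at most 41.7 mm and 7.16 degrees, less where a joint would pass 70% of its speed; a pose out of reach is approached as far as the arm can. A call with a gripper value outside its range is refused whole. The fingers move at their own pace and stop on an object; "grip_force" is the grip in N (left out, the last holds). Time passes only in rows, so rows that repeat a pose let the fingers close. It gives the time, the measured TCP pose, the force, the opening and the grip force at its end, in the units of the state.
- ctrl.state(): the state, without advancing time (a new reading comes with each control period).
- optics.snapshot(name): name is "scene" or "top" or "wrist"; returns (picture, depth): 384x512x3 uint8, red, green, blue; 384x512 float32, m along the optical axis (not along the pixel's ray), 0 where there is no reading.
- optics.camera_info(name): a dict with "fx", "fy", "cx", "cy" (pixels), "R" (3x3) and "t" (3): a world point X has camera coordinates R X + t. Camera axes: x right, y down, z forward; pixel columns grow to the right and rows downward; lengths in m; the calibration is good to about 2 mm. A picture is of the moment at which its call begins: read the wrist's pose just before it. camera_info takes no time and is no camera call; for the wrist camera it gives the pose at the moment of the call.
- ticket.close_job(): hands the job in; it is judged then, once.
The state is a dict: "time_s": time; "joint_pos": joint angles; "joint_velocities": joint speeds; "tau": joint torques, N m; "tool_pos": TCP position; "orientation": TCP orientation; "ft_force": force on the tool from outside, world axes, zero at the start; "wrist_torque": the same for the moment, N m; "opening": finger opening in m; "finger_force": force on a finger pad.
Only numpy, scipy, OpenCV 4.12 (cv2) and the standard library are available. Lean on these libraries where they do the work, as an engineer would, in place of code of your own. Each camera call takes 0.05 s, during which the arm holds its last target. There are 200 camera calls.

## Task

Pack the kiln shelf for the next firing: stand the four grey pots from the hardboard sheet on the row of setter discs, one to a disc, well centred and upright, in order of height with the lowest next to the witness cones, so that the cones stay in sight, and the tallest at the far end by the kiln post. The jar is fired with its lid on, so put the lid properly on it. Do not tip any pot over.

Things in the scene. Friction and masses are not known exactly. Their poses are not given: they have to be found in the camera images.
- bowl: Low straight-sided bowl of grey clay, 62 mm across outside, 34 mm high, wall 5.5 mm. Loose, 0.08 to 0.17 kg. Origin: centre of its underside; z up. At the start bowl, cup, jar, vase, lid (and a small three-armed stilt, not needed) stand in any order along an arc in front of the robot, about 115 mm apart, on a hardboard sheet whose top is 5 mm above the table.
- cup: Slim handleless cup of the same clay, 48 mm across at the rim, 46 mm near the foot, 56 mm high, wall 5 mm. Loose, 0.08 to 0.17 kg. Origin: centre of its underside; z up its axis.
- jar: Straight-sided jar of the same clay, 60 mm across outside, 78 mm high, wall 5 mm, with a plain open mouth 50 mm across at the start (103 mm high with its lid on). Loose, 0.15 to 0.31 kg. Origin: centre of its underside; z up its axis.
- vase: Bottle-shaped vase of the same clay, 130 mm high: foot 48 mm and belly 60 mm across, narrow neck 28 mm across from 86 to 122 mm height, lip 34 mm. The tallest pot. Loose, 0.18 to 0.36 kg. Origin: centre of its underside; z up its axis.
- lid: The jar's lid, same clay, lying knob up: plate 58 mm across, on it a round knob 16 mm across (19 at its top), below it a boss 44 mm across, 6 mm deep, that drops into the jar's mouth (3 mm play all round). Heights from the boss's underside: plate 6 to 11 mm, knob 11 to 31. 0.04 to 0.09 kg. Origin: centre of the boss's underside; seated it lies 72 mm above the jar's origin.
- witness_cones: Three slim pale pointed cones on a clay bar, 26 by 74 mm, 74 mm high in all. Fixed at either end of the row of discs, 100 mm from the nearest; a square kiln post, 36 mm wide, 125 mm high, is at the other end. The kiln shelf under them all is a pale slab 160 by 570 mm, its top 20 mm above the table, lying crosswise beyond the pots, turned up to 8 degrees. Origin: centre of the bar's underside.
- disc_a: One of four alike unglazed buff setter discs, 80 mm across, 8 mm thick, fixed in a row (about 98 mm from centre to centre) along the kiln shelf; which letter lies where in the row varies. Origin: centre of its underside, on the shelf; pots stand on its top, 8 mm higher, 28 mm above the table. z up.
- disc_b: One of four alike unglazed buff setter discs, 80 mm across, 8 mm thick, fixed in a row (about 98 mm from centre to centre) along the kiln shelf; which letter lies where in the row varies. Origin: centre of its underside, on the shelf; pots stand on its top, 8 mm higher, 28 mm above the table. z up.
- disc_c: One of four alike unglazed buff setter discs, 80 mm across, 8 mm thick, fixed in a row (about 98 mm from centre to centre) along the kiln shelf; which letter lies where in the row varies. Origin: centre of its underside, on the shelf; pots stand on its top, 8 mm higher, 28 mm above the table. z up.
- disc_d: One of four alike unglazed buff setter discs, 80 mm across, 8 mm thick, fixed in a row (about 98 mm from centre to centre) along the kiln shelf; which letter lies where in the row varies. Origin: centre of its underside, on the shelf; pots stand on its top, 8 mm higher, 28 mm above the table. z up.

How it is judged:
At the end, for the whole second after the job is handed in: Counted from the witness cones, bowl, cup, jar and vase stand on the four discs, upright (0.1 rad), centres within 15 mm of the disc centres; the lid lies level and fully down in the jar's mouth (69 to 75.5 mm above the jar's origin, within 7 mm of its axis); all at rest ((horizontal distance between bowl and disc_a below 0.015 m or horizontal distance between bowl and disc_b below 0.015 m or horizontal distance between bowl and disc_c below 0.015 m or horizontal distance between bowl and disc_d below 0.015 m) and horizontal distance between bowl and witness_cones below 0.139 m and angle between each of bowl, cup, jar, vase, lid's own z axis and vertical below 0.1 rad and height (world z) of bowl between 0.024 and 0.032 m and linear speed of each of bowl, cup, jar, vase, lid below 0.02 m/s and angular speed of each of bowl, cup, jar, vase below 0.2 rad/s and (horizontal distance between cup and disc_a below 0.015 m or horizontal distance between cup and disc_b below 0.015 m or horizontal distance between cup and disc_c below 0.015 m or horizontal distance between cup and disc_d below 0.015 m) and horizontal distance between cup and witness_cones between 0.139 and 0.237 m and height (world z) of cup between 0.024 and 0.032 m and (horizontal distance between jar and disc_a below 0.015 m or horizontal distance between jar and disc_b below 0.015 m or horizontal distance between jar and disc_c below 0.015 m or horizontal distance between jar and disc_d below 0.015 m) and horizontal distance between jar and witness_cones between 0.237 and 0.335 m and height (world z) of jar between 0.024 and 0.032 m and (horizontal distance between vase and disc_a below 0.015 m or horizontal distance between vase and disc_b below 0.015 m or horizontal distance between vase and disc_c below 0.015 m or horizontal distance between vase and disc_d below 0.015 m) and horizontal distance between vase and witness_cones between 0.335 and 0.44 m and height (world z) of vase between 0.024 and 0.032 m and horizontal distance between lid and jar below 0.007 m and z of lid in the frame of jar between 0.069 and 0.0755 m); the robot touches nothing.
It fails at once if a pot is tipped over (leans more than 0.6 rad) (angle between any of bowl, cup, jar, vase's own z axis and vertical above 0.6 rad).
It also fails if it takes over 125 s, if anything falls off the work surface, if the arm or the gripper's body presses on something with over 40 N, if the wrist force passes 120 N, or if a joint passes its speed limit or range.

## Working session

There is one attempt and no reset: what is moved stays moved. The work goes in short steps, Python scripts to look and compute and a tool call to move; the robot and the scene stay as the last step left them, time stands still between calls to the robot, and variables do not carry over. Pictures are saved under pics/ and viewed, at most 14 in all, crops included, and the job is handed in when it is done.

Besides the shell and the picture viewer there is one more tool, called after "Call:" by a JSON object that holds its "method" and its "body", one argument or row to a line. step_arm: Moves the arm, as the interface text tells. Its arguments: {"type":"object","properties":{"steps":{"type":"array"},"grip_force":{"type":"number"}},"required":["steps"]}

```bash
ls; mkdir -p pics; python3 - <<'E'
from bench import ctrl, optics
import cv2,numpy as np
s=ctrl.state();print(s)
for n in("scene","top"):
    p,d=optics.snapshot(n);cv2.imwrite(f"pics/{n}0.png",p[...,::-1]);np.savez(f"pics/{n}0.npz",p=p,d=d);i=optics.camera_info(n);print(n,i)
E
```

```text
pics
{'time_s': 0.0, 'joint_pos': array([-1.28342840e+00,  3.53626783e-01,  1.63418550e+00,  2.29959661e-05,
        1.15517614e+00, -2.41403530e-03]), 'joint_velocities': array([ 0.0002833 ,  0.0003806 ,  0.00088038,  0.00210507, -0.00075445,
       -0.00157855]), 'tau': array([-1.78285296e-03, -5.93843257e+01, -3.34221017e+01,  6.98622270e-02,
        2.35333736e-02, -1.10789292e-04]), 'tool_pos': array([ 0.17844798, -0.59846803,  0.23285504]), 'orientation': array([-3.14019694e+00, -2.43946253e-05,  2.89772647e-01]), 'ft_force': array([0.2609171 , 0.68356534, 0.66993651]), 'wrist_torque': array([ 0.03610063,  0.03407556, -0.00988397]), 'finger_force': 0.0, 'opening': 0.09216162263710087}
scene {'fx': 372.75898185616074, 'fy': 372.75898185616074, 'cx': 255.40168151233013, 'cy': 187.1336376888053, 'R': array([[ 0.65870995,  0.75232979,  0.01005452],
       [ 0.62632925, -0.54088626, -0.56138554],
       [-0.41690871,  0.37608768, -0.82749331]]), 't': array([-0.3636965 , -0.26876526,  1.0841057 ])}
top {'fx': 415.0946143487044, 'fy': 415.0946143487044, 'cx': 255.7974764090515, 'cy': 195.70645223852821, 'R': array([[-1.64197240e-03, -9.99998514e-01, -5.26163595e-04],
       [-9.99115324e-01,  1.66263244e-03, -4.20214869e-02],
       [ 4.20222992e-02,  4.56699989e-04, -9.99116569e-01]]), 't': array([0.01414215, 0.49480232, 0.94849426])}
```

View pics/top0.png

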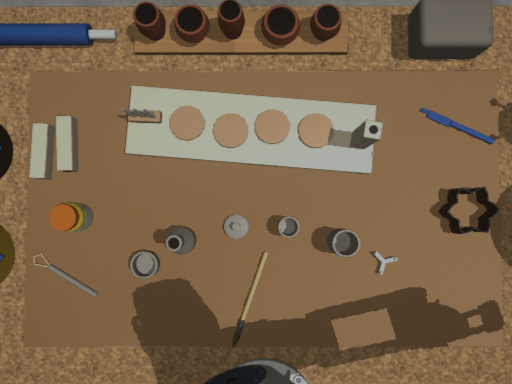

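View pics/scene0.png

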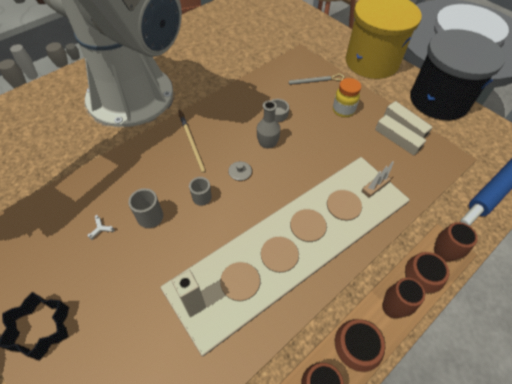

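The top view shows the cones at the left (145,115), the post at (371,130), and discs at (187,123), (230,130), (272,126) and (316,130). The bowl is at (144,264), vase (180,240), lid (236,227), cup (289,227), jar (345,243) and stilt (385,262). The scene view agrees: the jar is at (146,208), the cup at (201,190), and the vase at (268,125) stands in front of the bowl.

```bash
cat > h.py <<'E'
import cv2,numpy as np
from bench import ctrl,optics
def world(d,i):
    v,u=np.mgrid[:d.shape[0],:d.shape[1]]
    c=np.stack([(u-i['cx'])/i['fx']*d,(v-i['cy'])/i['fy']*d,d],-1)
    return (c-i['t'])@i['R']
def ray(u,v,z,i):
    r=i['R'].T@np.array([(u-i['cx'])/i['fx'],(v-i['cy'])/i['fy'],1]);c=-i['R'].T@i['t']
    return c+r*(z-c[2])/r[2]
def ell(mask,z,i):
    """fit ellipse to the largest contour of mask; centre and mean diameter at height z"""
    cs,_=cv2.findContours(mask.astype(np.uint8),cv2.RETR_EXTERNAL,cv2.CHAIN_APPROX_NONE)
    c=max(cs,key=cv2.contourArea)
    P=np.array([ray(*p,z,i)[:2] for p in c[:,0]]).astype(np.float32)*1000
    (x,y),(a,b),_=cv2.fitEllipse(P); return x/1000,y/1000,a,b
def near(s,u,v,r):
    m=np.zeros(s,np.uint8);cv2.circle(m,(u,v),r,1,-1);return m>0
E
python3 - <<'E'
from h import *
f=np.load('pics/top0.npz');p,d=f['p'],f['d'];i=optics.camera_info('top')
W=world(d,i);Z=W[...,2]
hsv=cv2.cvtColor(p,cv2.COLOR_RGB2HSV)
print('hsv disc',hsv[123,187],'shelf',hsv[140,210],'z shelf,disc,sheet',Z[140,210],Z[123,187],Z[300,200])
for u,v in((187,123),(230,130),(272,126),(316,130)):
    m=near(d.shape,u,v,25)&(hsv[...,1]>hsv[140,210,1]/2+hsv[v,u,1]/2)
    print('disc',np.round(ell(m,.028,i),4))
for n,u,v,zt,r in(('bowl',144,264,.039,20),('lid',236,227,.016,16),('cup',289,227,.061,16),('jar',345,243,.083,20),('vase',176,243,.135,14)):
    t=zt-(.01 if n!='lid' else .005)
    m=near(d.shape,u,v,r)&(Z>t)&(d>0)
    print(n,'top z',np.round(np.percentile(Z[near(d.shape,u,v,r)],[95,99]),4),np.round(ell(m,zt,i),4), np.round(np.median(W[m],0),4))
m=near(d.shape,236,227,16)&(Z>.026);print('knob',np.round(ell(m,.036,i),4))
for n,u,v in(('cones',145,115),('post',371,130)):
    m=near(d.shape,u,v,22)&(Z>.027)&(hsv[...,1]<255); print(n,np.round(W[m].mean(0),4))
E
```

```text
hsv disc [ 16  96 160] shelf [ 36  28 176] z shelf,disc,sheet 0.0221790664479656 0.030716803480807964 0.003934874273014811
disc [ 0.6616  0.1711 77.0476 77.4353]
disc [6.44300e-01 7.16000e-02 7.71758e+01 7.82748e+01]
disc [ 6.53000e-01 -2.31000e-02  7.72022e+01  7.81708e+01]
disc [ 0.6434 -0.123  77.1672 78.7036]
bowl top z [0.0393 0.0406] [ 0.3412  0.2635 59.6368 61.4669] [0.3411 0.2649 0.0376]
lid top z [0.0348 0.0388] [ 0.4252  0.0592 54.7509 55.3915] [0.4253 0.0588 0.0156]
cup top z [0.0615 0.0637] [ 0.4254 -0.057  44.8601 46.1668] [ 0.4243 -0.0591  0.0605]
jar top z [0.0838 0.0856] [ 0.3916 -0.1763 57.3506 59.7587] [ 0.391  -0.1768  0.0825]
vase top z [0.1364 0.1378] [ 0.3962  0.1785 30.4178 30.8193] [0.3961 0.1789 0.1351]
knob [ 0.4249  0.0591 16.003  17.5033]
cones [0.6717 0.2627 0.0555]
post [ 0.6173 -0.2136  0.1233]
```

Call:
{"method": "step_arm", "body": {
  "steps": [
    [163,-172,0,0,0,-0.6,91],
    [325,-344,0,0,0,-1.281,91],
    [325,-344,0,0,0,-1.281,91],
    [325,-344,0,0,0,-1.281,91],
    [325,-344,0,0,0,-1.281,91],
    [325,-344,0,0,0,-1.281,91],
    [325,-344,0,0,0,-1.281,91],
    [325,-344,0,0,0,-1.281,91],
    [325,-344,0,0,0,-1.281,91],
    [325,-344,0,0,0,-1.281,91]
  ],
  "grip_force": 15
}}

```text
time_s: 0.93
tool_pos: [0.3665, -0.225, 0.2336]
orientation: [3.141, 0.0, 1.546]
ft_force: [0.7, 0.4, -0.0]
opening: 0.0914
finger_force: 0.0
```

Call:
{"method": "step_arm", "body": {
  "steps": [
    [20,10,0,0,0,-0.025,91],
    [36,18,0,0,0,-0.025,91],
    [36,18,0,0,0,-0.025,91],
    [36,18,0,0,0,-0.025,91]
  ]
}}

```text
time_s: 1.27
tool_pos: [0.3854, -0.191, 0.2335]
orientation: [-3.141, 0.0, 1.567]
ft_force: [-0.1, 0.0, 0.6]
opening: 0.0912
finger_force: 0.0
```

Call:
{"method": "step_arm", "body": {
  "steps": [
    [14,6,10,0,0,0,91],
    [14,6,35,0,0,0,91],
    [14,6,65,0,0,0,91],
    [14,6,95,0,0,0,91],
    [14,6,125,0,0,0,91],
    [14,6,150,0,0,0,91],
    [14,6,168,0,0,0,91],
    [14,6,178,0,0,0,91],
    [14,6,178,0,0,0,91]
  ]
}}

```text
time_s: 2.02
tool_pos: [0.3894, -0.178, 0.0535]
orientation: [-3.138, -0.002, 1.563]
ft_force: [0.6, -0.3, 0.2]
opening: 0.0907
finger_force: 0.0
```

Call:
{"method": "step_arm", "body": {
  "steps": [
    [0,0,0,0,0,0,70],
    [0,0,0,0,0,0,60],
    [0,0,0,0,0,0,50],
    [0,0,0,0,0,0,50],
    [0,0,0,0,0,0,50],
    [0,0,0,0,0,0,50]
  ],
  "grip_force": 20
}}

```text
time_s: 2.52
tool_pos: [0.3918, -0.1778, 0.0563]
orientation: [3.141, 0.001, 1.565]
ft_force: [-2.0, -1.7, 7.1]
opening: 0.0593
finger_force: 20.0
```

Call:
{"method": "step_arm", "body": {
  "steps": [
    [0,0,-8,0,0,0,50],
    [0,0,-25,0,0,0,50],
    [0,0,-45,0,0,0,50],
    [6,10,-60,0,0,0,50],
    [20,34,-70,0,0,0,50],
    [38,64,-70,0,0,0,50],
    [56,95,-70,0,0,0,50],
    [74,126,-70,0,0,0,50],
    [92,157,-70,0,0,0,50],
    [110,187,-70,0,0,0,50]
  ],
  "grip_force": 30
}}

```text
time_s: 3.35
tool_pos: [0.5804, -0.0673, 0.1261]
orientation: [3.142, -0.0, 1.565]
ft_force: [-0.2, -0.3, -2.5]
opening: 0.0591
finger_force: 30.0
```

Call:
{"method": "step_arm", "body": {
  "steps": [
    [15,26,0,0,0,0,50],
    [30,52,0,0,0,0,50],
    [39,68,0,0,0,0,50],
    [43,74,0,0,0,0,50],
    [43,74,0,0,0,0,50],
    [43,74,0,0,0,0,50]
  ]
}}

```text
time_s: 3.85
tool_pos: [0.6522, -0.0262, 0.1253]
orientation: [-3.14, 0.0, 1.565]
ft_force: [0.0, -1.0, -2.8]
opening: 0.0593
finger_force: 30.0
```

Target TCP is about (0.653, -0.0245, 0.0795), so lower to just above contact.

Call:
{"method": "step_arm", "body": {
  "steps": [
    [2,1,12,0,0,0,50],
    [2,1,26,0,0,0,50],
    [2,1,37,0,0,0,50],
    [2,1,42,0,0,0,50],
    [2,1,44,0,0,0,50],
    [2,1,45,0,0,0,50],
    [2,1,46,0,0,0,50],
    [2,1,46,0,0,0,50]
  ]
}}

```text
time_s: 4.52
tool_pos: [0.6546, -0.0242, 0.0798]
orientation: [3.141, 0.0, 1.565]
ft_force: [-0.8, 0.0, -3.4]
opening: 0.0592
finger_force: 30.0
```

Call:
{"method": "step_arm", "body": {
  "steps": [
    [0,0,0.5,0,0,0,50],
    [0,0,1,0,0,0,50],
    [0,0,1.5,0,0,0,50],
    [0,0,1.5,0,0,0,50]
  ]
}}

```text
time_s: 4.85
tool_pos: [0.6548, -0.0241, 0.0793]
orientation: [3.141, 0.0, 1.565]
ft_force: [-2.5, -0.2, 4.9]
opening: 0.0593
finger_force: 30.0
```

Call:
{"method": "step_arm", "body": {
  "steps": [
    [0,0,0,0,0,0,62],
    [0,0,0,0,0,0,70],
    [0,0,0,0,0,0,85],
    [0,0,0,0,0,0,91],
    [0,0,-15,0,0,0,91],
    [0,0,-45,0,0,0,91],
    [0,0,-80,0,0,0,91],
    [0,0,-115,0,0,0,91],
    [0,0,-135,0,0,0,91],
    [0,0,-140,0,0,0,91]
  ]
}}

```text
time_s: 5.68
tool_pos: [0.6566, -0.0242, 0.2227]
orientation: [3.135, 0.0, 1.565]
ft_force: [-0.1, -0.7, -0.0]
opening: 0.0908
finger_force: 0.0
```

Call:
{"method": "step_arm", "body": {
  "steps": [
    [20,-26,0,0,0,0,70],
    [45,-58,0,0,0,0,60],
    [70,-90,0,0,0,0,60],
    [95,-122,0,0,0,0,60],
    [120,-154,0,0,0,0,60],
    [145,-187,0,0,0,0,60],
    [170,-218,0,0,0,0,60],
    [190,-244,0,0,0,0,60],
    [202,-260,0,0,0,0,60],
    [202,-260,0,0,0,0,60]
  ]
}}

```text
time_s: 6.52
tool_pos: [0.3921, 0.1806, 0.217]
orientation: [-3.139, 0.0, 1.567]
ft_force: [-0.3, -0.7, -0.6]
opening: 0.0601
finger_force: 0.0
```

```bash
python3 - <<'E'
from h import *
print(ctrl.state()['tool_pos'])
p,d=optics.snapshot('top');i=optics.camera_info('top');np.savez('pics/top1.npz',p=p,d=d)
W=world(d,i);Z=W[...,2]
g=np.linalg.norm(W[...,:2]-[.6535,-.023],axis=-1)<.045
m=g&(Z>.09)&(Z<.12)&(d>0);print('jar',np.round(ell(m,.106,i),4),np.round(np.percentile(Z[m],95),4))
p,d=optics.snapshot('wrist');cv2.imwrite('pics/w1.png',p[...,::-1])
E
```

```text
[0.39211228 0.18058268 0.21699065]
jar [ 6.53300e-01 -2.35000e-02  5.74849e+01  6.07426e+01] 0.1079
```

View pics/w1.png

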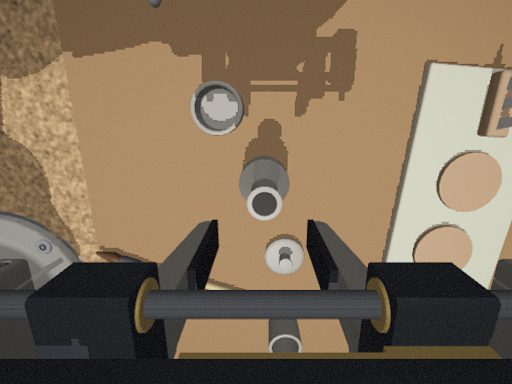

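The wrist view shows the vase lip at (265,203), midway between the fingers at 215 and 310 px. The lid is at (285,256) and the bowl at (217,107). The jar measures within 1 mm of its disc centre.

Call:
{"method": "step_arm", "body": {
  "steps": [
    [-2,4,10,0,0,0,60],
    [-2,4,35,0,0,0,60],
    [-2,4,65,0,0,0,60],
    [-2,4,90,0,0,0,60],
    [-2,4,103,0,0,0,60],
    [-2,4,107,0,0,0,60],
    [-2,4,107,0,0,0,60],
    [-2,4,107,0,0,0,60]
  ]
}}

```text
time_s: 7.28
tool_pos: [0.4004, 0.177, 0.111]
orientation: [-3.141, 0.0, 1.564]
ft_force: [0.2, 0.2, -0.2]
opening: 0.0601
finger_force: 0.0
```

Call:
{"method": "step_arm", "body": {
  "steps": [
    [1.5,-4,0,0,0,0,60],
    [1.5,-4,0,0,0,0,45],
    [1.5,-4,0,0,0,0,36],
    [1.5,-4,0,0,0,0,20],
    [1.5,-4,0,0,0,0,20],
    [1.5,-4,0,0,0,0,20],
    [1.5,-4,0,0,0,0,20],
    [1.5,-4,0,0,0,0,20]
  ],
  "grip_force": 20
}}

```text
time_s: 7.95
tool_pos: [0.3958, 0.1791, 0.1114]
orientation: [3.141, -0.0, 1.565]
ft_force: [-2.4, -0.2, 4.8]
opening: 0.0298
finger_force: 20.0
```

Call:
{"method": "step_arm", "body": {
  "steps": [
    [0,0,-6,0,0,0,20],
    [0,0,-20,0,0,0,20],
    [0,0,-40,0,0,0,20],
    [-6,3,-58,0,0,0,20],
    [-18,8,-68,0,0,0,20],
    [-36,16,-70,0,0,0,20],
    [-58,26,-70,0,0,0,20],
    [-82,36,-70,0,0,0,20],
    [-107,48,-70,0,0,0,20],
    [-132,59,-70,0,0,0,20]
  ],
  "grip_force": 40
}}

```text
time_s: 8.78
tool_pos: [0.4538, 0.0454, 0.1811]
orientation: [-3.141, 0.0, 1.565]
ft_force: [0.6, 0.6, -3.1]
opening: 0.0291
finger_force: 40.0
```

Call:
{"method": "step_arm", "body": {
  "steps": [
    [-25,11,0,0,0,0,20],
    [-50,22,0,0,0,0,20],
    [-75,33,0,0,0,0,20],
    [-100,44,0,0,0,0,20],
    [-120,53,0,0,0,0,20],
    [-135,60,0,0,0,0,20],
    [-144,64,0,0,0,0,20],
    [-147,65,0,0,0,0,20],
    [-147,65,0,0,0,0,20],
    [-147,65,0,0,0,0,20]
  ]
}}

```text
time_s: 9.62
tool_pos: [0.5173, -0.1001, 0.1808]
orientation: [-3.141, -0.001, 1.565]
ft_force: [0.0, 0.9, -3.4]
opening: 0.0292
finger_force: 40.0
```

Call:
{"method": "step_arm", "body": {
  "steps": [
    [-3,15,0,0,0,0,20],
    [-7,38,0,0,0,0,20],
    [-11,62,0,0,0,0,20],
    [-15,86,0,0,0,0,20],
    [-19,106,0,0,0,0,20],
    [-21,120,0,0,0,0,20],
    [-22,126,0,0,0,0,20],
    [-22,126,0,0,0,0,20],
    [-22,126,0,0,0,0,20]
  ]
}}

```text
time_s: 10.37
tool_pos: [0.6428, -0.1227, 0.1807]
orientation: [-3.14, -0.0, 1.566]
ft_force: [-0.5, -0.1, -3.1]
opening: 0.0291
finger_force: 40.0
```

```bash
python3 - <<'E'
from h import *
print(ctrl.state()['tool_pos'])
p,d=optics.snapshot('scene');cv2.imwrite('pics/s2.png',cv2.resize(p[140:380,130:400,::-1],None,fx=2.2,fy=2.2))
E
```

```text
[ 0.64280202 -0.12271346  0.18070401]
```

View pics/s2.png

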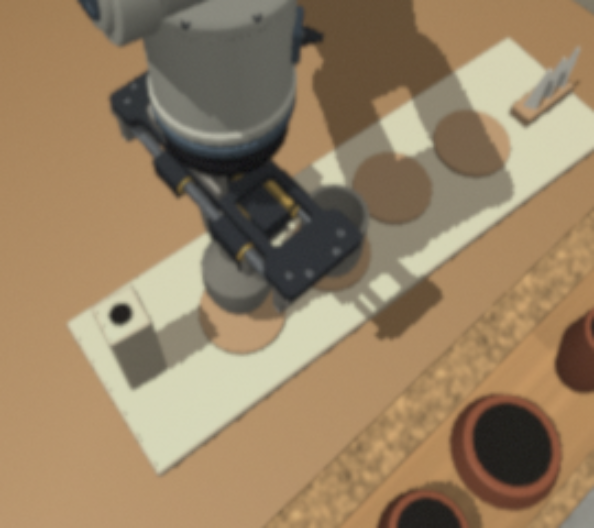

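The vase hangs upright over its disc at (240,320), with clear space to the post and the jar.

Call:
{"method": "step_arm", "body": {
  "steps": [
    [0,0,10,0,0,0,20],
    [0,0,22,0,0,0,20],
    [0,0,33,0,0,0,20],
    [0,0,40,0,0,0,20],
    [0,0,43,0,0,0,20],
    [0,0,45,0,0,0,20],
    [0,0,46,0,0,0,20],
    [0,0,46.5,0,0,0,20],
    [0,0,47,0,0,0,20],
    [0,0,47,0,0,0,20]
  ]
}}

```text
time_s: 11.25
tool_pos: [0.6442, -0.1237, 0.1346]
orientation: [3.141, 0.0, 1.565]
ft_force: [-0.5, -0.8, -2.4]
opening: 0.0289
finger_force: 40.0
```

Call:
{"method": "step_arm", "body": {
  "steps": [
    [0,0,0.5,0,0,0,20],
    [0,0,1,0,0,0,20],
    [0,0,1.3,0,0,0,20],
    [0,0,1.3,0,0,0,20]
  ]
}}

```text
time_s: 11.58
tool_pos: [0.6447, -0.1238, 0.1345]
orientation: [3.139, 0.0, 1.565]
ft_force: [-1.7, -0.3, 7.1]
opening: 0.0288
finger_force: 40.0
```

Call:
{"method": "step_arm", "body": {
  "steps": [
    [0,0,0,0,0,0,32],
    [0,0,0,0,0,0,40],
    [0,0,0,0,0,0,50],
    [0,0,0,0,0,0,60],
    [0,0,0,0,0,0,60],
    [0,0,-15,0,0,0,60],
    [0,0,-45,0,0,0,60],
    [0,0,-75,0,0,0,60],
    [0,0,-88,0,0,0,60],
    [0,0,-90,0,0,0,60]
  ]
}}

```text
time_s: 12.42
tool_pos: [0.6455, -0.1239, 0.226]
orientation: [3.136, 0.001, 1.565]
ft_force: [-0.2, -0.2, -0.6]
opening: 0.0602
finger_force: 0.0
```

Call:
{"method": "step_arm", "body": {
  "steps": [
    [18,-22,0,0,0,0,60],
    [43,-52,0,0,0,0,50],
    [68,-82,0,0,0,0,45],
    [93,-112,0,0,0,0,45],
    [118,-142,0,0,0,0,45],
    [143,-172,20,0,0,0,45],
    [163,-196,45,0,0,0,45],
    [177,-213,75,0,0,0,45],
    [183,-220,105,0,0,0,45],
    [183,-220,120,0,0,0,45]
  ]
}}

```text
time_s: 13.25
tool_pos: [0.42, 0.0615, 0.0991]
orientation: [-3.136, 0.001, 1.566]
ft_force: [-0.5, 0.2, 0.4]
opening: 0.0452
finger_force: 0.0
```

Call:
{"method": "step_arm", "body": {
  "steps": [
    [0,0,0,0,0,0,45],
    [0,0,0,0,0,0,45],
    [0,0,0,0,0,0,45]
  ]
}}

```text
time_s: 13.5
tool_pos: [0.4254, 0.0607, 0.1031]
orientation: [3.141, -0.0, 1.565]
ft_force: [0.8, 0.5, -0.9]
opening: 0.0451
finger_force: 0.0
```

```bash
python3 - <<'E'
from h import *
print(ctrl.state()['tool_pos'])
p,d=optics.snapshot('top');i=optics.camera_info('top')
W=world(d,i);Z=W[...,2]
g=np.linalg.norm(W[...,:2]-[.6435,-.123],axis=-1)<.03
m=g&(Z>.15)&(d>0);print('vase lip',np.round(ell(m,.158,i),4),np.round(np.percentile(Z[m],95),4))
g=np.linalg.norm(W[...,:2]-[.6535,-.023],axis=-1)<.045
m=g&(Z>.09)&(Z<.12)&(d>0);print('jar',np.round(ell(m,.106,i),4))
i=optics.camera_info('wrist');p,d=optics.snapshot('wrist');cv2.imwrite('pics/w3.png',p[...,::-1])
W=world(d,i);Z=W[...,2];g=np.linalg.norm(W[...,:2]-[.425,.059],axis=-1)<.04
m=g&(Z>.009)&(Z<.045)&(d>0);print('lid',np.round(ell(m,.016,i),4),m.sum())
m=g&(Z>.027)&(Z<.045)&(d>0);print('knob',np.round(ell(m,.036,i),4),m.sum(),Z[m].max())
E
```

```text
[0.42539743 0.06065748 0.10308941]
vase lip [ 0.6441 -0.1236 30.5255 31.2495] 0.1604
jar [ 6.53400e-01 -2.36000e-02  5.74378e+01  6.04757e+01]
lid [ 0.4253  0.0628 55.8102 56.179 ] 2847
knob [ 0.4253  0.0627 17.8763 18.9939] 379 0.03745881411305796
```

View pics/w3.png

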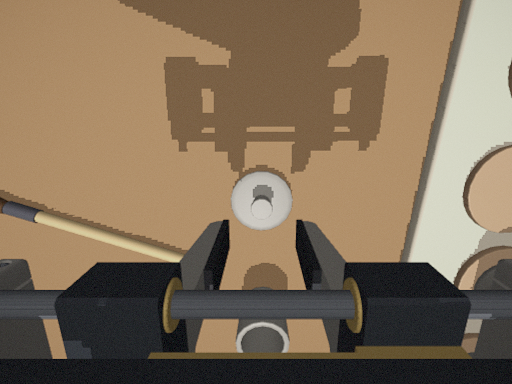

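The wrist view shows the lid at (262,200), its knob at (262,208) between the fingers. The vase and jar both measure within about 1 mm of their disc centres. Top and wrist cameras differ by about 3 mm in lid y, so I will squeeze the knob along both axes to centre it.

Call:
{"method": "step_arm", "body": {
  "steps": [
    [0,0,12,0,0,0,45],
    [0,0,30,0,0,0,45],
    [0,0,48,0,0,0,45],
    [0,0,60,0,0,0,45],
    [0,0,64,0,0,0,45],
    [0,0,64,0,0,0,45],
    [0,0,64,0,0,0,45]
  ]
}}

```text
time_s: 14.18
tool_pos: [0.4255, 0.0607, 0.0395]
orientation: [3.141, -0.0, 1.564]
ft_force: [0.2, 1.1, 0.2]
opening: 0.0448
finger_force: 0.0
```

Call:
{"method": "step_arm", "body": {
  "steps": [
    [0,0,0,0,0,0,30],
    [0,0,0,0,0,0,20],
    [0,0,0,0,0,0,10],
    [0,0,0,0,0,0,10],
    [0,0,0,0,0,0,10],
    [0,0,0,0,0,0,10]
  ],
  "grip_force": 5
}}

```text
time_s: 14.68
tool_pos: [0.4252, 0.0608, 0.0391]
orientation: [3.141, -0.0, 1.565]
ft_force: [-0.9, -0.8, 4.8]
opening: 0.0185
finger_force: 5.0
```

Call:
{"method": "step_arm", "body": {
  "steps": [
    [0,0,0,0,0,0,30],
    [0,0,0,0,0,0,45],
    [0,0,0,0,0,0,45],
    [0,0,0,0,0,-0.12,45],
    [0,0,0,0,0,-0.24,45],
    [0,0,0,0,0,-0.36,45],
    [0,0,0,0,0,-0.48,45],
    [0,0,0,0,0,-0.6,45],
    [0,0,0,0,0,-0.72,45],
    [0,0,0,0,0,-0.8,45]
  ]
}}

```text
time_s: 15.52
tool_pos: [0.4248, 0.0607, 0.0386]
orientation: [-3.141, -0.0, 2.371]
ft_force: [0.9, -0.9, -0.5]
opening: 0.0452
finger_force: 0.0
```

Call:
{"method": "step_arm", "body": {
  "steps": [
    [0,0,0,0,0,-0.12,45],
    [0,0,0,0,0,-0.24,45],
    [0,0,0,0,0,-0.36,45],
    [0,0,0,0,0,-0.48,45],
    [0,0,0,0,0,-0.6,45],
    [0,0,0,0,0,-0.72,45],
    [0,0,0,0,0,-0.776,45],
    [0,0,0,0,0,-0.776,45],
    [0,0,0,0,0,-0.776,45]
  ]
}}

```text
time_s: 16.27
tool_pos: [0.4248, 0.0607, 0.0387]
orientation: [-3.142, -0.0, 3.139]
ft_force: [-0.5, -0.3, 0.1]
opening: 0.045
finger_force: 0.0
```

Call:
{"method": "step_arm", "body": {
  "steps": [
    [0,0,0,0,0,0,30],
    [0,0,0,0,0,0,20],
    [0,0,0,0,0,0,10],
    [0,0,0,0,0,0,10],
    [0,0,0,0,0,0,10],
    [0,0,0,0,0,0,10]
  ],
  "grip_force": 12
}}

```text
time_s: 16.77
tool_pos: [0.4249, 0.0608, 0.0388]
orientation: [3.142, 0.0, 3.141]
ft_force: [-0.6, -0.1, -0.4]
opening: 0.018
finger_force: 12.0
```

Call:
{"method": "step_arm", "body": {
  "steps": [
    [0,0,-8,0,0,0,10],
    [0,0,-30,0,0,0,10],
    [0,0,-60,0,0,0,10],
    [0,0,-90,0,0,0,10],
    [-10,-4,-115,0,0,0,10],
    [-30,-11,-128,0,0,0,10],
    [-58,-21,-130,0,0,0,10],
    [-88,-32,-130,0,0,0,10],
    [-118,-43,-130,0,0,0,10],
    [-148,-54,-130,0,0,0,10]
  ]
}}

```text
time_s: 17.6
tool_pos: [0.574, 0.006, 0.1697]
orientation: [3.142, 0.001, 3.141]
ft_force: [-0.1, 0.3, -0.1]
opening: 0.0178
finger_force: 12.0
```

Call:
{"method": "step_arm", "body": {
  "steps": [
    [-28,-10,0,0,0,0,10],
    [-54,-19,0,0,0,0,10],
    [-72,-26,0,0,0,0,10],
    [-80,-30,0,0,0,0,10],
    [-81,-30,0,0,0,0,10],
    [-81,-30,0,0,0,0,10],
    [-81,-30,0,0,0,0,10]
  ]
}}

```text
time_s: 18.18
tool_pos: [0.6524, -0.023, 0.1687]
orientation: [3.141, -0.001, 3.141]
ft_force: [0.1, -0.1, 0.2]
opening: 0.0178
finger_force: 12.0
```

```bash
python3 - <<'E'
from h import *
print(ctrl.state()['tool_pos'],ctrl.state()['opening'])
i=optics.camera_info('wrist');p,d=optics.snapshot('wrist');cv2.imwrite('pics/w4.png',p[...,::-1]);np.savez('pics/w4.npz',p=p,d=d,**i)
E
```

```text
[ 0.65242722 -0.02298435  0.16873356] 0.017797851895654502
```

View pics/w4.png

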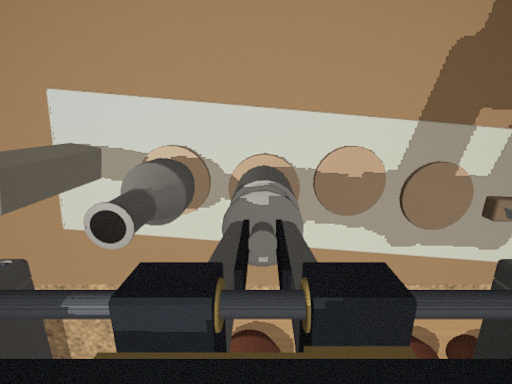

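The wrist view shows the lid held at (262,215), directly over the jar at (263,190).

```bash
python3 - <<'E'
from h import *
f=np.load('pics/w4.npz');d=f['d'];i={k:f[k] for k in('fx','fy','cx','cy','R','t')}
W=world(d,i);g=np.linalg.norm(W[...,:2]-[.6535,-.023],axis=-1)<.05
for n,a,b in(('lid plate',.135,.15),('jar wall',.05,.1),('jar rim',.098,.11)):
    m=g&(W[...,2]>a)&(W[...,2]<b);P=W[m];q=np.percentile(P,[.5,99.5],axis=0);print(n,m.sum(),q.round(4).tolist(),'mid y',q[:,1].mean())
E
```

```text
lid plate 2450 [[0.6245, -0.0498, 0.1422], [0.6802, 0.0056, 0.1494]] mid y -0.022091745184780333
jar wall 529 [[0.6252, -0.0477, 0.0502], [0.6426, 0.0045, 0.0997]] mid y -0.021603554434919972
jar rim 547 [[0.6253, -0.0481, 0.0982], [0.6485, 0.0074, 0.1074]] mid y -0.02034871902376341
```

Call:
{"method": "step_arm", "body": {
  "steps": [
    [-1.5,0,6,0,0,0,10],
    [-1.5,0,14,0,0,0,10],
    [-1.5,0,20,0,0,0,10],
    [-1.5,0,24,0,0,0,10],
    [-1.5,0,27,0,0,0,10],
    [-1.5,0,29,0,0,0,10],
    [-1.5,0,31,0,0,0,10],
    [-1.5,0,32.5,0,0,0,10],
    [-1.5,0,32.5,0,0,0,10]
  ]
}}

```text
time_s: 18.98
tool_pos: [0.6553, -0.0234, 0.1361]
orientation: [3.142, -0.0, 3.141]
ft_force: [-0.3, 0.0, -0.8]
opening: 0.0177
finger_force: 12.0
```

Call:
{"method": "step_arm", "body": {
  "steps": [
    [0.5,0,0.7,0,0,0,10],
    [0.5,0,1.4,0,0,0,10],
    [0.5,0,2.1,0,0,0,10],
    [0.5,0,2.5,0,0,0,10],
    [0.5,0,2.5,0,0,0,10]
  ]
}}

```text
time_s: 19.4
tool_pos: [0.6549, -0.0234, 0.1339]
orientation: [-3.142, 0.0, 3.141]
ft_force: [0.4, -0.4, -1.0]
opening: 0.0181
finger_force: 12.0
```

Seated height reached with a free fall-in, so release and rise. The next target is the cup.

Call:
{"method": "step_arm", "body": {
  "steps": [
    [0,0,0.5,0,0,0,10],
    [0,0,0.5,0,0,0,22],
    [0,0,0.5,0,0,0,30],
    [0,0,0.5,0,0,0,40],
    [0,0,0,0,0,0,45],
    [0,0,-15,0,0,0,45],
    [0,0,-40,0,0,0,45],
    [0,0,-65,0,0,0,45],
    [0,0,-80,0,0,0,45],
    [0,0,-80,0,0,0,45]
  ]
}}

```text
time_s: 20.23
tool_pos: [0.6568, -0.0235, 0.2176]
orientation: [-3.141, 0.006, 3.141]
ft_force: [0.6, -0.3, -0.2]
opening: 0.0447
finger_force: 0.0
```

Call:
{"method": "step_arm", "body": {
  "steps": [
    [20,-3,0,0,0,0.1,45],
    [45,-6,0,0,0,0.22,45],
    [72,-10,0,0,0,0.34,60],
    [100,-14,0,0,0,0.46,80],
    [128,-18,0,0,0,0.58,85],
    [156,-22,0,0,0,0.7,85],
    [184,-26,0,0,0,0.82,85],
    [208,-30,0,0,0,0.94,85],
    [225,-33,0,0,0,1.06,85],
    [230,-34,0,0,0,1.18,85]
  ]
}}

```text
time_s: 21.07
tool_pos: [0.4214, -0.0573, 0.2126]
orientation: [-3.139, -0.001, 1.955]
ft_force: [0.2, 0.8, -0.5]
opening: 0.0849
finger_force: 0.0
```

Call:
{"method": "step_arm", "body": {
  "steps": [
    [0,0,0,0,0,0.12,85],
    [0,0,0,0,0,0.24,85],
    [0,0,0,0,0,0.36,85],
    [0,0,0,0,0,0.39,85],
    [0,0,0,0,0,0.39,85],
    [0,0,0,0,0,0.39,85]
  ]
}}

```text
time_s: 21.57
tool_pos: [0.4244, -0.0572, 0.2131]
orientation: [-3.141, -0.0, 1.572]
ft_force: [1.0, -0.7, 0.0]
opening: 0.0854
finger_force: 0.0
```

```bash
python3 - <<'E'
from h import *
s=ctrl.state();print(s['tool_pos'],s['orientation'])
p,d=optics.snapshot('top');i=optics.camera_info('top')
cv2.imwrite('pics/t5.png',p[...,::-1])
W=world(d,i);Z=W[...,2]
def rep(n,c,r,a,b,z):
    m=(np.linalg.norm(W[...,:2]-c,axis=-1)<r)&(Z>a)&(Z<b)&(d>0);print(n,np.round(ell(m,z,i),4),np.percentile(Z[m],[5,50,95]).round(4))
rep('lid plate',[.6535,-.023],.045,.103,.118,.111)
rep('knob',[.6535,-.023],.045,.122,.14,.131)
i=optics.camera_info('wrist');p,d=optics.snapshot('wrist');W=world(d,i);Z=W[...,2]
rep('cup(wrist)',[.425,-.058],.04,.045,.07,.061)
rep('lidplate(wrist)',[.6535,-.023],.045,.1,.118,.111)
E
```

```text
[ 0.42438333 -0.05718203  0.21314868] [-3.14066428e+00 -1.47769483e-04  1.57241073e+00]
lid plate [ 6.53700e-01 -2.39000e-02  5.68254e+01  5.84987e+01] [0.1058 0.1105 0.1132]
knob [ 0.6547 -0.0252 16.9959 17.8992] [0.1282 0.1306 0.1329]
cup(wrist) [ 0.4255 -0.0538 46.0774 47.8606] [0.0479 0.0602 0.0618]
lidplate(wrist) [ 6.40500e-01 -2.25000e-02  4.20893e+01  6.44106e+01] [0.1025 0.1104 0.1123]
```

View pics/t5.png

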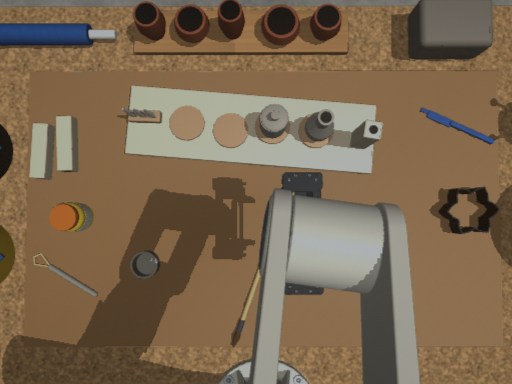

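The lid measures seated: its plate top is at 0.1105 m (0.111 expected) and it is centred on the jar at (274,122). The vase stands at (320,127) and the bowl waits at (145,264). Now the cup.

Call:
{"method": "step_arm", "body": {
  "steps": [
    [0,1,12,0,0,0,85],
    [0,1,38,0,0,0,85],
    [0,1,68,0,0,0,85],
    [0,1,98,0,0,0,85],
    [0,1,126,0,0,0,85],
    [0,1,150,0,0,0,85],
    [0,1,165,0,0,0,85],
    [0,1,172,0,0,0,85],
    [0,1,172,0,0,0,85],
    [0,1,172,0,0,0,70]
  ]
}}

```text
time_s: 22.5
tool_pos: [0.4259, -0.0573, 0.042]
orientation: [-3.141, -0.0, 1.571]
ft_force: [0.1, 0.6, 0.2]
opening: 0.0805
finger_force: 0.0
```

Call:
{"method": "step_arm", "body": {
  "steps": [
    [0,0,0,0,0,0,60],
    [0,0,0,0,0,0,50],
    [0,0,0,0,0,0,40],
    [0,0,0,0,0,0,40],
    [0,0,0,0,0,0,40],
    [0,0,0,0,0,0,40]
  ],
  "grip_force": 15
}}

```text
time_s: 23.0
tool_pos: [0.4259, -0.0573, 0.0421]
orientation: [3.141, 0.0, 1.571]
ft_force: [-0.2, -0.4, 5.8]
opening: 0.0464
finger_force: 15.0
```

Call:
{"method": "step_arm", "body": {
  "steps": [
    [0,0,-8,0,0,0,40],
    [0,0,-25,0,0,0,40],
    [0,0,-45,0,0,0,40],
    [6,10,-60,0,0,0,40],
    [18,31,-70,0,0,0,40],
    [36,61,-70,0,0,0,40],
    [54,92,-70,0,0,0,40],
    [72,122,-70,0,0,0,40],
    [90,152,-70,0,0,0,40],
    [106,180,-70,0,0,0,40]
  ],
  "grip_force": 25
}}

```text
time_s: 23.83
tool_pos: [0.6072, 0.05, 0.1123]
orientation: [3.141, -0.0, 1.571]
ft_force: [1.0, -0.9, -0.7]
opening: 0.0464
finger_force: 25.0
```

Call:
{"method": "step_arm", "body": {
  "steps": [
    [13,22,0,0,0,0,40],
    [21,34,0,0,0,0,40],
    [23,38,0,0,0,0,40],
    [23,38,8,0,0,0,40],
    [23,38,20,0,0,0,40],
    [23,38,32,0,0,0,40],
    [23,38,40,0,0,0,40],
    [23,38,44,0,0,0,40],
    [23,38,45,0,0,0,40],
    [23,38,45,0,0,0,40]
  ]
}}

```text
time_s: 24.67
tool_pos: [0.6435, 0.0715, 0.0664]
orientation: [-3.141, 0.0, 1.571]
ft_force: [-0.5, -0.8, -1.1]
opening: 0.0462
finger_force: 25.0
```

Call:
{"method": "step_arm", "body": {
  "steps": [
    [0,0,0.5,0,0,0,40],
    [0,0,1,0,0,0,40],
    [0,0,1.5,0,0,0,40],
    [0,0,2,0,0,0,40],
    [0,0,2.2,0,0,0,40],
    [0,0,2.2,0,0,0,40]
  ]
}}

```text
time_s: 25.17
tool_pos: [0.6441, 0.0718, 0.0652]
orientation: [3.141, -0.0, 1.571]
ft_force: [-0.9, -0.1, 5.3]
opening: 0.0465
finger_force: 25.0
```

Call:
{"method": "step_arm", "body": {
  "steps": [
    [0,0,0,0,0,0,50],
    [0,0,0,0,0,0,60],
    [0,0,0,0,0,0,75],
    [0,0,0,0,0,0,90],
    [0,0,-12,0,0,0,91],
    [0,0,-38,0,0,0,91],
    [0,0,-66,0,0,0,91],
    [0,0,-90,0,0,0,91],
    [0,0,-100,0,0,0,91],
    [0,0,-100,0,0,0,91]
  ]
}}

```text
time_s: 26.0
tool_pos: [0.6455, 0.072, 0.1679]
orientation: [3.137, -0.001, 1.571]
ft_force: [-0.3, 0.3, -0.2]
opening: 0.0909
finger_force: 0.0
```

Call:
{"method": "step_arm", "body": {
  "steps": [
    [11,-17,0,0,0,0,91],
    [28,-44,0,0,0,0,91],
    [48,-76,0,0,0,0,91],
    [68,-107,0,0,0,0,91],
    [88,-139,0,0,0,0,91],
    [108,-170,0,0,0,0,91],
    [128,-202,0,0,0,0,91],
    [148,-234,0,0,0,0,91],
    [168,-265,0,0,0,0,91],
    [184,-290,0,0,0,0,91]
  ]
}}

```text
time_s: 26.83
tool_pos: [0.3508, 0.2558, 0.1634]
orientation: [-3.139, 0.001, 1.571]
ft_force: [0.4, 1.0, -0.4]
opening: 0.0913
finger_force: 0.0
```

Call:
{"method": "step_arm", "body": {
  "steps": [
    [8,-12,10,0,0,0,91],
    [8,-12,10,0,0,0,91],
    [8,-12,10,0,0,0,91],
    [8,-12,10,0,0,0,91]
  ]
}}

```text
time_s: 27.17
tool_pos: [0.3422, 0.2634, 0.1543]
orientation: [-3.141, 0.001, 1.571]
ft_force: [0.4, 0.2, 0.6]
opening: 0.0914
finger_force: 0.0
```

```bash
python3 - <<'E'
from h import *
s=ctrl.state();print(s['tool_pos'],s['orientation'])
p,d=optics.snapshot('top');i=optics.camera_info('top')
W=world(d,i);Z=W[...,2]
def rep(n,c,r,a,b,z):
    m=(np.linalg.norm(W[...,:2]-c,axis=-1)<r)&(Z>a)&(Z<b)&(d>0);print(n,np.round(ell(m,z,i),4),np.percentile(Z[m],[5,50,95]).round(4))
rep('cup',[.644,.072],.04,.07,.095,.084)
i=optics.camera_info('wrist');p,d=optics.snapshot('wrist');W=world(d,i);Z=W[...,2]
rep('bowl(wrist)',[.341,.264],.045,.03,.05,.039)
E
```

```text
[0.34223269 0.2634095  0.15428059] [-3.14123713e+00  5.89440629e-04  1.57100761e+00]
cup [ 0.6423  0.0713 45.5204 48.013 ] [0.0716 0.083  0.0859]
bowl(wrist) [ 0.3407  0.268  59.9683 61.2865] [0.0322 0.0383 0.0396]
```

The cup stands within 2 mm of its disc centre. Now the bowl.

Call:
{"method": "step_arm", "body": {
  "steps": [
    [1,-1,12,0,0,0,91],
    [1,-1,35,0,0,0,91],
    [1,-1,62,0,0,0,91],
    [1,-1,88,0,0,0,91],
    [1,-1,108,0,0,0,91],
    [1,-1,120,0,0,0,91],
    [1,-1,125,0,0,0,91],
    [1,-1,125,0,0,0,91],
    [1,-1,125,0,0,0,91]
  ]
}}

```text
time_s: 28.02
tool_pos: [0.3415, 0.2647, 0.0299]
orientation: [3.141, -0.0, 1.57]
ft_force: [0.3, 0.2, -0.6]
opening: 0.0911
finger_force: 0.0
```

Call:
{"method": "step_arm", "body": {
  "steps": [
    [0,0,0,0,0,0,75],
    [0,0,0,0,0,0,65],
    [0,0,0,0,0,0,50],
    [0,0,0,0,0,0,50],
    [0,0,0,0,0,0,50],
    [0,0,0,0,0,0,50]
  ],
  "grip_force": 15
}}

```text
time_s: 28.52
tool_pos: [0.341, 0.265, 0.03]
orientation: [3.141, -0.0, 1.571]
ft_force: [-1.2, -0.4, 6.6]
opening: 0.0617
finger_force: 15.0
```

Call:
{"method": "step_arm", "body": {
  "steps": [
    [0,0,-8,0,0,0,50],
    [0,0,-25,0,0,0,50],
    [-1,4,-45,0,0,0,50],
    [-6,20,-62,0,0,0,50],
    [-14,48,-70,0,0,0,50],
    [-24,82,-70,0,0,0,50],
    [-34,117,-70,0,0,0,50],
    [-44,151,-70,0,0,0,50],
    [-54,185,-70,0,0,0,50],
    [-64,220,-70,0,0,0,50]
  ],
  "grip_force": 25
}}

```text
time_s: 29.35
tool_pos: [0.562, 0.1999, 0.1]
orientation: [-3.141, 0.0, 1.571]
ft_force: [-0.3, 0.9, -2.1]
opening: 0.0615
finger_force: 25.0
```

Call:
{"method": "step_arm", "body": {
  "steps": [
    [-10,34,0,0,0,0,50],
    [-19,65,0,0,0,0,50],
    [-26,88,0,0,0,0,50],
    [-29,99,0,0,0,0,50],
    [-29,100,6,0,0,0,50],
    [-29,100,18,0,0,0,50],
    [-29,100,30,0,0,0,50],
    [-29,100,39,0,0,0,50],
    [-29,100,43,0,0,0,50],
    [-29,100,44,0,0,0,50]
  ]
}}

```text
time_s: 30.18
tool_pos: [0.659, 0.172, 0.0539]
orientation: [-3.139, 0.001, 1.572]
ft_force: [0.4, -0.6, -0.7]
opening: 0.0617
finger_force: 25.0
```

Call:
{"method": "step_arm", "body": {
  "steps": [
    [0,1,0.5,0,0,0,50],
    [0,1,1.2,0,0,0,50],
    [0,1,1.9,0,0,0,50],
    [0,1,2.5,0,0,0,50],
    [0,1,2.5,0,0,0,50],
    [0,1,2.5,0,0,0,50]
  ]
}}

```text
time_s: 30.68
tool_pos: [0.6619, 0.1718, 0.0533]
orientation: [3.141, -0.0, 1.571]
ft_force: [-0.0, -0.4, -1.1]
opening: 0.0617
finger_force: 25.0
```

Call:
{"method": "step_arm", "body": {
  "steps": [
    [0,0,0.5,0,0,0,50],
    [0,0,1,0,0,0,50],
    [0,0,1.3,0,0,0,50],
    [0,0,1.3,0,0,0,50]
  ]
}}

```text
time_s: 31.02
tool_pos: [0.662, 0.1718, 0.0531]
orientation: [3.141, -0.0, 1.571]
ft_force: [-3.4, -1.2, 9.4]
opening: 0.0616
finger_force: 25.0
```

Contact made. Release, rise and retreat toward the base for a final look.

Call:
{"method": "step_arm", "body": {
  "steps": [
    [0,0,-0.8,0,0,0,64],
    [0,0,-0.8,0,0,0,75],
    [0,0,-0.8,0,0,0,88],
    [0,0,-0.8,0,0,0,91],
    [0,0,-12,0,0,0,91],
    [0,0,-40,0,0,0,91],
    [0,0,-75,0,0,0,91],
    [0,0,-110,0,0,0,91],
    [0,0,-140,0,0,0,91],
    [0,0,-150,0,0,0,91]
  ]
}}

```text
time_s: 31.85
tool_pos: [0.6641, 0.1723, 0.2081]
orientation: [3.134, -0.002, 1.571]
ft_force: [1.5, 0.7, 1.0]
opening: 0.0912
finger_force: 0.0
```

Call:
{"method": "step_arm", "body": {
  "steps": [
    [0,-25,0,0,0,0,91],
    [0,-60,0,0,0,0,91],
    [0,-95,0,0,0,0,91],
    [0,-130,0,0,0,0,91],
    [0,-165,0,0,0,0,91],
    [0,-200,0,0,0,0,91],
    [0,-225,0,0,0,0,91],
    [0,-230,0,0,0,0,91],
    [0,-230,0,0,0,0,91],
    [0,-230,0,0,0,0,91]
  ]
}}

```text
time_s: 32.68
tool_pos: [0.4329, 0.1721, 0.2023]
orientation: [3.14, -0.001, 1.571]
ft_force: [-0.1, 0.4, -0.1]
opening: 0.0911
finger_force: 0.0
```

```bash
python3 - <<'E'
from h import *
p,d=optics.snapshot('top');i=optics.camera_info('top')
W=world(d,i);Z=W[...,2]
def rep(n,c,r,a,b,z):
    m=(np.linalg.norm(W[...,:2]-c,axis=-1)<r)&(Z>a)&(Z<b)&(d>0);print(n,np.round(ell(m,z,i),4),np.percentile(Z[m],[5,50,95]).round(4))
rep('bowl',[.661,.171],.045,.05,.07,.062)
rep('cup',[.644,.072],.04,.07,.095,.084)
rep('lid plate',[.6535,-.023],.045,.103,.118,.111)
rep('vase lip',[.644,-.123],.03,.15,.17,.158)
p,d=optics.snapshot('scene');cv2.imwrite('pics/s6.png',cv2.resize(p[120:370,140:440,::-1],None,fx=2.2,fy=2.2))
E
```

```text
bowl [ 0.6608  0.1702 59.6101 61.9185] [0.0524 0.0607 0.0633]
cup [ 0.6423  0.0713 45.5052 47.8934] [0.0728 0.0826 0.0856]
lid plate [ 6.53800e-01 -2.39000e-02  5.67746e+01  5.85754e+01] [0.1059 0.1103 0.1133]
vase lip [ 0.6441 -0.1236 30.5255 31.2495] [0.1557 0.1583 0.1605]
```

View pics/s6.png

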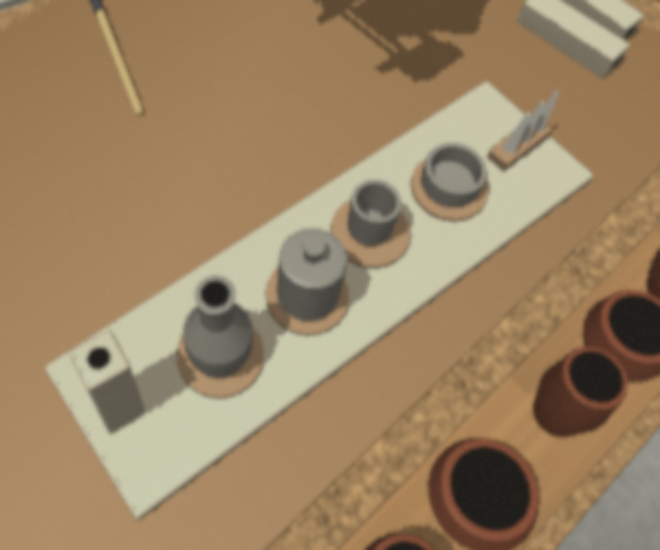

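The final view shows the bowl (455,175), cup (375,210), lidded jar (312,275) and vase (218,335) upright on their discs. They run in order from the cones to the post, and the arm is clear.

```bash
python3 -c "
from bench import ticket
print(ticket.close_job())"
```

```text
the job is handed in; nothing more can be done
None
```

The job is handed in at about 33 s: bowl, cup, lidded jar and vase stand upright on their discs in order from the cones to the post, each within about 2 mm of centre by the top camera, with the lid seated; no verdict was returned.

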